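# Close the negative carriers on the light table

### The arm

A 6-joint arm with a two-finger parallel gripper is mounted at the origin on the work surface. World frame = base frame: x ahead of the robot, y to its left, z up, the work surface at z = 0. Lengths are in mm, angles in rad, forces in N, time in s.
With the tool pointing down it reaches from about 350 to 875 mm from the base axis. Payload 4.2 kg.
Tool frame: the origin (TCP) lies on the centre line of the jaws, within the pads' length; the fingertips stand 14 mm ahead of it and the grasp point (between the pads) lies 5 mm behind it; y points along the fingers, x is the direction in which the jaws open and shut, and the axes are right-handed (so a half turn about y gives the same grasp; the last joint's range is limited). The gripper opens to 85 mm and grips with 20 to 120 N. Pads are 22 mm wide; open, the fingers measure 114 mm over their backs; the gripper's body (76 mm by 85 mm) begins 54 mm behind the grasp point. The pads swing forward as they close: fully open they stand 13 mm farther back than shut.
Start: joints at [-1.036, 0.385, 0.008, 0, -1.194, -0.259], TCP at [170.214, -601.354, 245.312] pointing down, gripper open.
Joint ranges: [-3.14, 3.14], [-1.21, 2.06], [-1.07, 1.41], [-3.16, 2.05], [-2.99, -0.16], [-3.1, 3.1]. Speed limits (rad/s): [2.79, 2.79, 3.14, 3.14, 3.14, 3.14].

### API

Orientations are given as a rotation vector (axis times angle).
In Python, from cell import arm gives the robot as it stands. Calls block until the motion is done:
- arm.move_to(position, orientation): joint-space move of the TCP to a pose.
- arm.move_linear(position, rotation=None, velocity=150, threshold=None): straight line of the TCP; rotation=None keeps the orientation; velocity is the mean speed in mm/s. With threshold (N) it stops when the force on the tool has changed by that much, and returns True; else False.
- arm.set_joints(angles): joint-space move.
- arm.open() and arm.gripper_close(newtons=None): open the fingers fully, or close them until they stop; newtons is the grip in N (None keeps the last).
- arm.pause(seconds).
- arm.inverse_kinematics(position, orientation): joint angles nearest the present ones, or None.
- arm.get_image(name): name is "scene" or "top" or "wrist"; returns a dict with "image" (384x512x3 uint8, red, green, blue), "fovy" (degrees; the focal length in pixels is half the picture's height over the tangent of half this angle, whatever the lens; pixels are square), "cx", "cy" (the principal point, pixels), "rvec" (rotation vector, rad) and "tvec" (3), from world to camera coordinates, as OpenCV has them. Camera axes: x right, y down, z forward; pixel columns grow to the right and rows downward; lengths in mm; the calibration is good to about 2 mm. A picture is of the moment at which its call begins. There is no depth.
A pose or a line that the arm cannot do raises arm.IKError and nothing moves.
- arm.finish_job(): hands the job in, once; it reports no verdict.
Readings, each from a call of its own:
- arm.current_clock(): time.
- arm.current_joint_positions(): joint angles.
- arm.current_dq(): joint speeds.
- arm.current_joint_torque(): joint torques, N m.
- arm.current_ee_pos(): TCP position.
- arm.current_tcp_rot(): TCP orientation.
- arm.current_contact_force(): force on the tool from outside, world axes, zero at the start.
- arm.current_ft_torque(): the same for the moment, N m.
- arm.current_gripper_width(): finger opening in mm.
Only numpy, scipy, OpenCV 4.12 (cv2) and the standard library are available. Lean on these libraries where they do the work, as an engineer would, in place of code of your own. Each camera call takes 0.05 s, during which the arm holds its last target.

### The job

Four negatives lie ready in their black lower carrier plates on the light table; close the carriers by taking the stack of glazed upper plates apart from the top down, laying each upper plate flat on the lower plate of its own size, with its window over the picture and its grip lying along the lower plate's tab. Set the plates down rather than dropping them, leave the lower plates where they lie, and do not disturb the loupe, film cans and brush along the far edge.

Things in the scene. Friction and masses are not known exactly. Their poses are not given: they have to be found in the camera images.
- cover_35_grip (a point): Smallest upper plate, top of the stack: loose grey aluminium disc 80 mm across, 5 thick, 70 g, glazed window 40 x 52; black grip at its rim, held across its width. Point: centre of the grip, a block 36 long (x, radial), 20 wide (y), 18 high (z, up), underside flush with the plate's, so 9 mm above the plate's underside. x points to the plate's centre, 62 mm off; grip starts 4 mm outside the rim.
- cover_645_grip (a point): Second smallest upper plate, second from the top: loose grey aluminium disc 100 mm across, 5 thick, 100 g, glazed window 58 x 72; black grip at its rim, held across its width. Point: centre of the grip, a block 36 long (x, radial), 20 wide (y), 18 high (z, up), underside flush with the plate's, so 9 mm above the plate's underside. x points to the plate's centre, 72 mm off; grip starts 4 mm outside the rim.
- cover_66_grip (a point): Second largest upper plate, third from the top: loose grey aluminium disc 120 mm across, 5 thick, 130 g, glazed window 72 x 72; black grip at its rim, held across its width. Point: centre of the grip, a block 36 long (x, radial), 20 wide (y), 18 high (z, up), underside flush with the plate's, so 9 mm above the plate's underside. x points to the plate's centre, 82 mm off; grip starts 4 mm outside the rim.
- cover_69_grip (a point): Largest upper plate, bottom of the stack: loose grey aluminium disc 140 mm across, 5 thick, 170 g, glazed window 72 x 100; black grip at its rim, held across its width. Point: centre of the grip, a block 36 long (x, radial), 20 wide (y), 18 high (z, up), underside flush with the plate's, so 9 mm above the plate's underside. x points to the plate's centre, 92 mm off; grip starts 4 mm outside the rim.
- base_35: Smallest lower plate: loose black disc 80 mm across, 5 thick, 160 g, flat on the light panel (top 12 mm above the table), a 24 x 36 mm negative in its middle; flat tab 14 wide, 5 thick, reaching 45 mm beyond the rim towards -x. Origin: centre of its underside; z up. Belongs with the upper plate of the same diameter.
- base_645: Second smallest lower plate: loose black disc 100 mm across, 5 thick, 220 g, flat on the light panel (top 12 mm above the table), a 42 x 56 mm negative in its middle; flat tab 14 wide, 5 thick, reaching 45 mm beyond the rim towards -x. Origin: centre of its underside; z up. Belongs with the upper plate of the same diameter.
- base_66: Second largest lower plate: loose black disc 120 mm across, 5 thick, 280 g, flat on the light panel (top 12 mm above the table), a 56 x 56 mm negative in its middle; flat tab 14 wide, 5 thick, reaching 45 mm beyond the rim towards -x. Origin: centre of its underside; z up. Belongs with the upper plate of the same diameter.
- base_69: Largest lower plate: loose black disc 140 mm across, 5 thick, 360 g, flat on the light panel (top 12 mm above the table), a 56 x 84 mm negative in its middle; flat tab 14 wide, 5 thick, reaching 45 mm beyond the rim towards -x. Origin: centre of its underside; z up. Belongs with the upper plate of the same diameter.
Mind the look-alikes: they are no part of the job. Leave any brown or turquoise look-alike of the part that bears cover_645_grip alone.

How it is judged:
By the outcome, as a careful person would: the job done as asked, in the order asked, and still so for the second after the job is handed in, with the robot touching nothing.
It also fails if it takes over 115 s, if anything falls off the work surface, if the arm or the gripper's body presses on something with over 40 N, if the wrist force passes 120 N, or if a joint passes its speed limit or range.

## Working session

There is one attempt and no reset: what is moved stays moved. The work goes in short steps, each a Python script; the robot and the scene stay as the last script left them, time stands still between calls to the robot, and variables do not carry over. Pictures are saved under pics/ and viewed, and the job is handed in when it is done.

```bash
ls; mkdir -p pics; python3 - <<'E'
from cell import arm
import cv2
for n in ["scene","top","wrist"]:
    d=arm.get_image(n)
    cv2.imwrite(f"pics/a_{n}.png",d["image"][:,:,::-1])
    print(n,d["fovy"],d["cx"],d["cy"],d["rvec"],d["tvec"])
print(arm.current_clock(),arm.current_tcp_rot())
E
```

```text
pics
scene 56.58987520542999 256.29668313947803 193.01964183933734 [ 2.10307442  1.67086337 -0.47509598] [ 6.83173445e-01 -3.46510788e+02  1.49084113e+03]
top 49.77986159959067 261.73475871241214 190.96928960255067 [ 2.14648426 -2.08816325  0.21698726] [-110.80878405  419.68352834 1471.56493303]
wrist 58.71390323082513 257.43839809303955 190.58068323386976 [-1.7685258  -2.33798588 -0.371038  ] [624.55571367 -39.97859498 380.67072382]
0.15 [-1.06446835 -1.40981053  1.40816166]
```

View pics/a_scene.png

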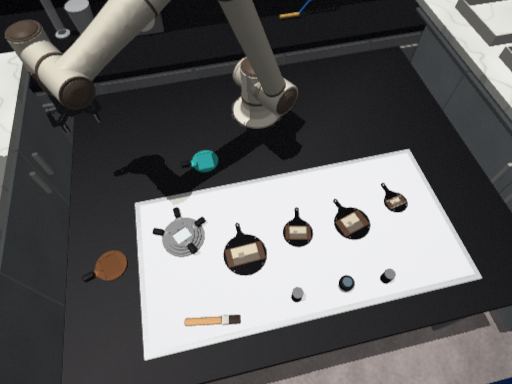

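View pics/a_top.png

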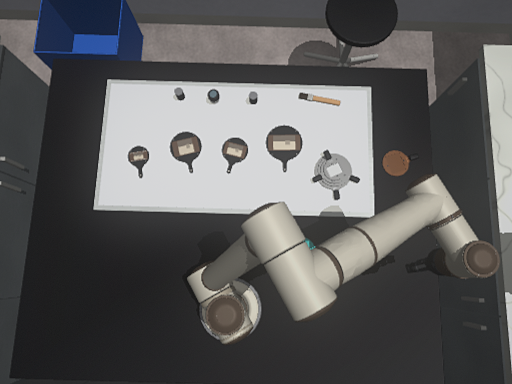

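View pics/a_wrist.png

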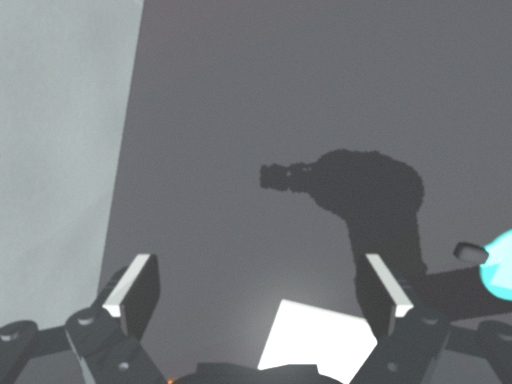

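```bash
cat > h.py <<'E'
import numpy as np, cv2
from scipy.spatial.transform import Rotation as R
from cell import arm
def snap(name,fn=None):
    d=arm.get_image(name)
    if fn: cv2.imwrite(f"pics/{fn}.png",d["image"][:,:,::-1])
    return d
def cam(d):
    Rm=R.from_rotvec(d["rvec"]).as_matrix(); t=np.array(d["tvec"])
    f=d["image"].shape[0]/2/np.tan(np.radians(d["fovy"])/2)
    return Rm,t,f,d["cx"],d["cy"]
def ray(d,uv):
    Rm,t,f,cx,cy=cam(d)
    v=Rm.T@np.array([(uv[0]-cx)/f,(uv[1]-cy)/f,1.]); return -Rm.T@t, v/np.linalg.norm(v)
def plane(d,uv,z):
    o,v=ray(d,uv); return o+v*(z-o[2])/v[2]
def proj(d,p):
    Rm,t,f,cx,cy=cam(d); q=Rm@np.array(p,float)+t
    return np.array([f*q[0]/q[2]+cx,f*q[1]/q[2]+cy])
def tri(obs):
    A=np.zeros((3,3));b=np.zeros(3)
    for d,uv in obs:
        o,v=ray(d,uv);M=np.eye(3)-np.outer(v,v);A+=M;b+=M@o
    p=np.linalg.solve(A,b)
    return p,[np.linalg.norm(proj(d,p)-uv) for d,uv in obs]
E
python3 - <<'E'
from h import *
t=snap("top");s=snap("scene");w=snap("wrist")
for n,u in dict(b69=(285,143),b645=(235,150),b66=(186,148),b35=(138,157),stack=(333,172)).items(): print(n,plane(t,u,17).round())
for n,u in dict(b69=(245,254),b645=(298,231),b66=(352,223),b35=(396,201),stack=(183,236),turq=(205,161),brown=(110,265)).items(): print(n,plane(s,u,17).round())
Rt=R.from_rotvec(arm.current_tcp_rot());print(Rt.as_matrix().round(3), arm.current_ee_pos())
Rm,tt,f,cx,cy=cam(w); print("camR in tool",(Rt.as_matrix().T@Rm.T).round(3),"pos",Rt.inv().apply(-Rm.T@tt-arm.current_ee_pos()).round(1))
E
```

```text
b69 [ 617. -183.   17.]
b645 [584.   7.  17.]
b66 [586. 193.  17.]
b35 [545. 372.  17.]
stack [ 508. -365.   17.]
b69 [ 618. -179.   17.]
b645 [579.   9.  17.]
b66 [592. 194.  17.]
b35 [547. 373.  17.]
stack [ 510. -366.   17.]
turq [ 223. -249.   17.]
brown [ 557. -604.   17.]
[[-0.272 -0.    -0.962]
 [ 0.962  0.001 -0.272]
 [ 0.001 -1.     0.   ]] [ 170.16296095 -601.18955961  244.94054533]
camR in tool [[ 1.     0.     0.001]
 [-0.    -0.308  0.951]
 [ 0.    -0.951 -0.308]] pos [  -0.6 -128.7   79.2]
```

```bash
python3 - <<'E'
import cv2
a=cv2.imread("pics/a_scene.png")[180:300,130:290]
cv2.imwrite("pics/c1.png",cv2.resize(a,None,fx=5,fy=5,interpolation=cv2.INTER_CUBIC))
E
```

```text
(no output)
```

View pics/c1.png

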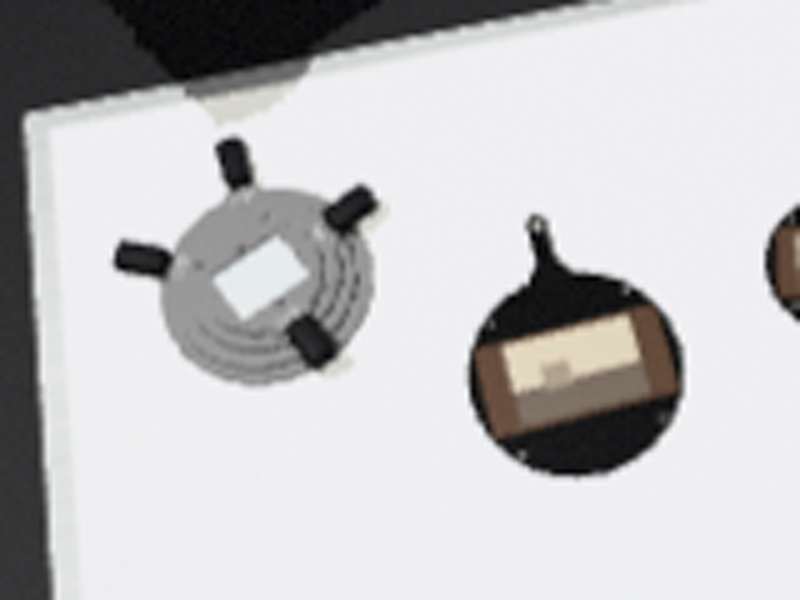

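```bash
cat >> h.py <<'E'
def rot(yaw):
    # tool y down, tool z horizontal along yaw (camera side), x = y cross z
    z=np.array([np.cos(yaw),np.sin(yaw),0]);y=np.array([0,0,-1.]);x=np.cross(y,z)
    return R.from_matrix(np.c_[x,y,z]).as_rotvec()
def goto(p,yaw,lin=None,**k):
    if lin: return arm.move_linear(np.array(p,float),rot(yaw),velocity=lin,**k)
    arm.move_to(np.array(p,float),rot(yaw))
E
python3 - <<'E'
from h import *
for yd in range(-180,180,45):
    q=arm.inverse_kinematics(np.array([510,-365,200.]),rot(np.radians(yd)))
    q2=arm.inverse_kinematics(np.array([546,373,200.]),rot(np.radians(yd)))
    print(yd,None if q is None else np.round(q,2),None if q2 is None else np.round(q2,2))
E
```

```text
-180 [-0.36  0.42 -0.05  0.   -1.1  -1.21] [ 0.84  0.48  0.04  0.   -1.13 -2.41]
-135 [-0.36  0.42 -0.05  0.   -1.1  -0.42] [ 0.84  0.48  0.04 -0.   -1.13 -1.63]
-90 [-0.36  0.42 -0.05  0.   -1.1   0.36] [ 0.84  0.48  0.04  0.   -1.13 -0.84]
-45 [-0.36  0.42 -0.05  0.   -1.1   1.15] [ 0.84  0.48  0.04  0.   -1.13 -0.06]
0 [-0.36  0.42 -0.05  0.   -1.1   1.93] [ 0.84  0.48  0.04  0.   -1.13  0.73]
45 [-0.36  0.42 -0.05 -0.   -1.1   2.72] [ 0.84  0.48  0.04  0.   -1.13  1.51]
90 [-0.36  0.42 -0.05 -0.   -1.1  -2.78] [ 0.84  0.48  0.04  0.   -1.13  2.3 ]
135 [-0.36  0.42 -0.05 -0.   -1.1  -1.99] [ 0.84  0.48  0.04 -0.   -1.13  3.08]
```

```bash
cat > v1.py <<'E'
from h import *
import pickle
V={}
for n,p,y in [("s1",(510,-365,220),-90),("s2",(510,-365,220),180),("b1",(580,-90,240),180),("b2",(580,100,240),180),("b3",(560,285,240),180)]:
    goto(p,np.radians(y)); V[n]=snap("wrist","v_"+n); print(n,arm.current_clock())
pickle.dump(V,open("V.pkl","wb"))
E
python3 v1.py; python3 - <<'E'
import cv2,numpy as np
a=[cv2.imread(f"pics/v_{n}.png") for n in ["s1","s2","b1","b2","b3"]]
cv2.imwrite("pics/m.png",cv2.resize(np.vstack([np.hstack(a[1:3]),np.hstack(a[3:5])]),(800,600)))
E
```

```text
s1 1.8833
s2 3.3333
b1 4.4833
b2 5.3167
b3 6.1333
```

View pics/v_s1.png

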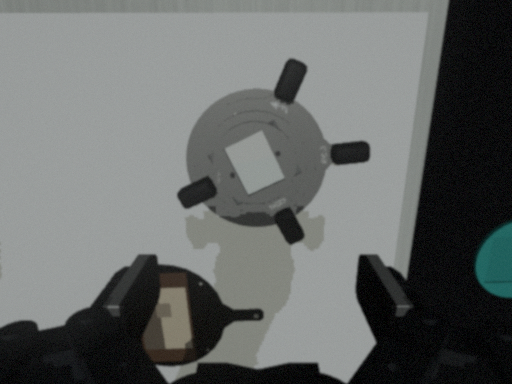

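View pics/v_s2.png

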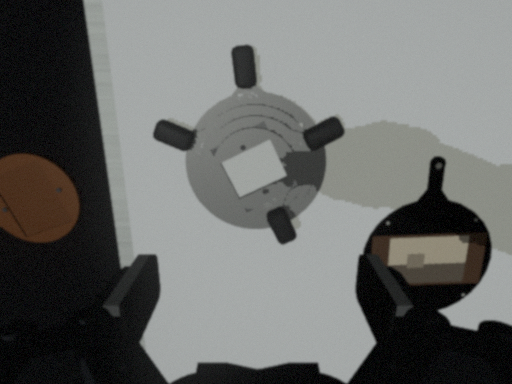

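View pics/m.png

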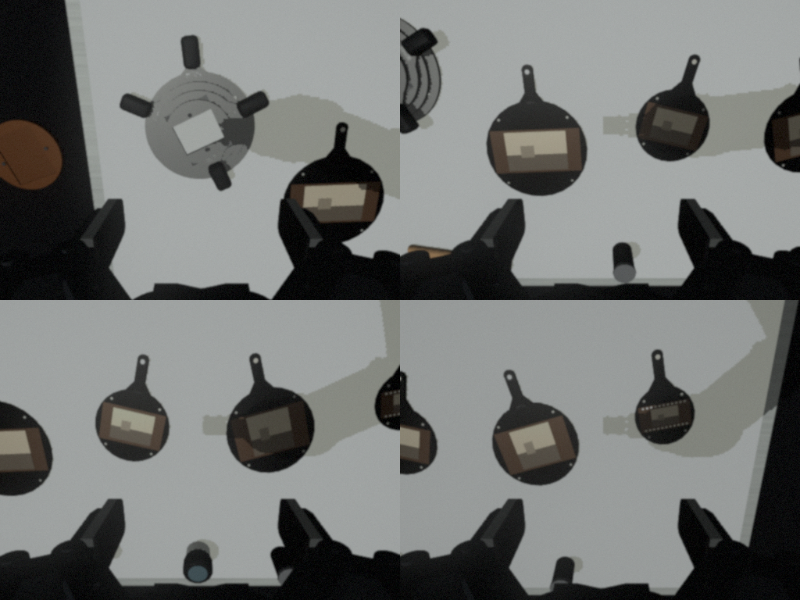

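```bash
python3 - <<'E'
import cv2,numpy as np
a=cv2.imread("pics/v_s2.png")[40:250,145:355]
b=cv2.imread("pics/v_s1.png")[50:260,170:380]
f=lambda a:cv2.convertScaleAbs(cv2.resize(a,(400,400),interpolation=cv2.INTER_CUBIC),alpha=2.0,beta=-80)
f=lambda a:cv2.convertScaleAbs(cv2.resize(a,(600,600),interpolation=cv2.INTER_CUBIC),alpha=1.8,beta=-60)
cv2.imwrite("pics/c2.png",f(a));cv2.imwrite("pics/c3.png",f(b))
E
```

```text
(no output)
```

View pics/c2.png

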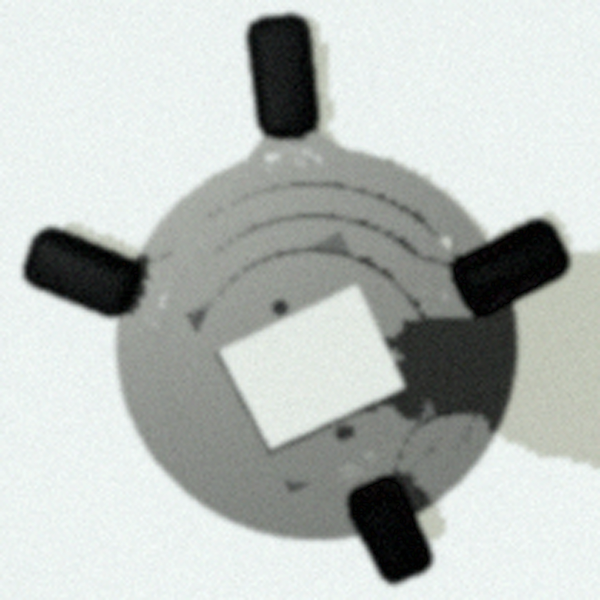

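View pics/c3.png

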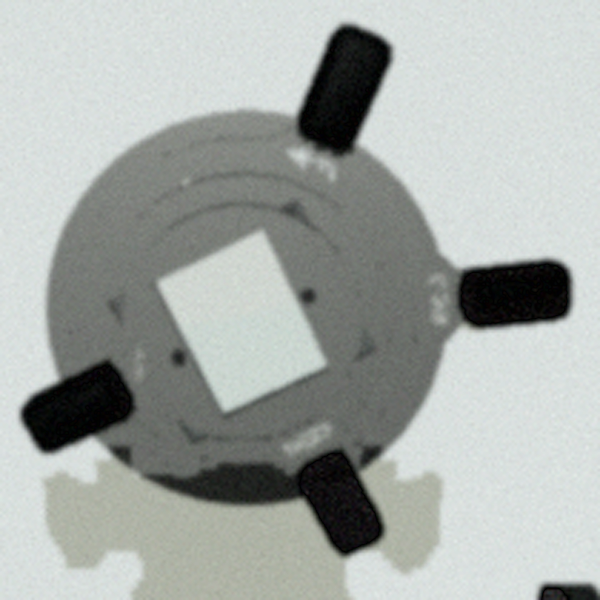

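```bash
cat > grips.py <<'E'
from h import *
import pickle
def blobs(d,roi,thr=50,amin=300,amax=1800):
    g=cv2.GaussianBlur(cv2.cvtColor(d["image"],cv2.COLOR_RGB2GRAY),(3,3),0)
    m=np.zeros_like(g); x0,y0,x1,y1=roi; m[y0:y1,x0:x1]=(g[y0:y1,x0:x1]<thr)*255
    cs,_=cv2.findContours(m,cv2.RETR_EXTERNAL,cv2.CHAIN_APPROX_NONE)
    out=[]
    for c in cs:
        a=cv2.contourArea(c)
        if amin<a<amax:
            (cx,cy),(w,h),ang=cv2.minAreaRect(c); M=cv2.moments(c); out.append((M["m10"]/M["m00"],M["m01"]/M["m00"],w,h,a,c))
    return out
if __name__=="__main__":
    V=pickle.load(open("V.pkl","rb"))
    for n,roi in [("s1",(170,40,390,260)),("s2",(130,30,360,255))]:
        d=V[n]; g=cv2.cvtColor(d["image"],cv2.COLOR_RGB2GRAY)
        for thr in (40,):
            for b in blobs(d,roi,thr): print(n,thr,np.round(b[:5],1))
    print(g[135,174],g[165,290],g[67,245],g[225,282])
E
python3 grips.py
```

```text
s1 40 [288.4 225.   33.3  18.8 530. ]
s1 40 [197.6 191.9  18.8  34.9 569.5]
s1 40 [349.6 152.5  18.   35.9 577. ]
s2 40 [280.9 223.9  33.1  18.3 505. ]
s2 40 [322.5 133.6  20.6  36.2 653. ]
52 58 44 39
```

```bash
cat > g2.py <<'E'
from grips import *
V=pickle.load(open("V.pkl","rb"))
near={"C":((198,192),(282,225)),"B":((288,226),(322,133)),"D":((292,80),(174,135)),"A":((350,152),(245,67))}
B={}
for thr in (50,60,75):
  for n,roi in [("s1",(170,40,390,260)),("s2",(130,30,360,255))]:
    B[n]=blobs(V[n],roi,thr)
  for k,(u1,u2) in near.items():
    f=lambda bs,u:min(bs,key=lambda b:np.hypot(b[0]-u[0],b[1]-u[1]),default=None)
    a,b=f(B["s1"],u1),f(B["s2"],u2)
    if a is None or b is None: continue
    p,e=tri([(V["s1"],a[:2]),(V["s2"],b[:2])])
    # long axis via PCA of contour pts on plane p z
    axs=[]
    for d,c in((V["s1"],a),(V["s2"],b)):
        rb=cv2.boxPoints(cv2.minAreaRect(c[5])); P=np.array([plane(d,q,p[2])[:2] for q in rb]); e1=P[1]-P[0];e2=P[2]-P[1]
        l=e1 if np.hypot(*e1)>np.hypot(*e2) else e2; axs.append(np.degrees(np.arctan2(l[1],l[0]))%180); axs+= [np.hypot(*e1),np.hypot(*e2)]
    print(thr,k,p.round(1),np.round(e,2),np.round(axs,1),np.round(a[:2],1),np.round(b[:2],1))
E
python3 g2.py
```

```text
50 C [ 567.5 -342.3   34.8] [0.08 0.08] [26.8 36.  20.2 26.2 20.4 36.4] [197.4 192. ] [281.  223.8]
50 B [ 478.3 -305.    29. ] [0.11 0.12] [117.5  23.5  37.5 117.   34.   21.2] [288.  224.8] [322.7 133.6]
50 D [ 480.2 -444.5   25.7] [0.14 0.13] [67.2 35.1 17.5 68.6 18.6 35. ] [289.7  80.9] [174.3 135. ]
50 A [ 419.2 -378.    20.7] [0.1  0.11] [ 5.7 36.2 19.   7.1 16.7 33.8] [349.6 152.5] [244.   66.5]
60 C [ 567.5 -342.    33.6] [0.09 0.08] [26.8 36.5 21.1 26.4 24.9 37.5] [197.5 192. ] [281.2 223.5]
60 B [ 492.  -317.    51.1] [0.04 0.04] [157.4  32.3  73.6 156.9  69.4  35.7] [275.7 222.7] [312.6 152.7]
60 D [ 480.2 -444.5   25.9] [0.15 0.15] [66.6 36.3 18.1 68.3 19.4 36.3] [289.7  81. ] [174.4 135.1]
60 A [ 419.3 -378.1   20.7] [0.1 0.1] [ 5.7 36.5 19.7  7.  17.5 35. ] [349.6 152.5] [243.9  66.6]
75 C [ 567.5 -341.7   32.3] [0.14 0.14] [24.7 38.2 22.7 26.5 27.2 38.6] [197.7 191.9] [281.4 222.9]
75 B [ 504.4 -358.6  164.6] [14.35 14.73] [158.   20.8  47.8  26.5  15.8  22.4] [273.8 222.3] [281.4 222.9]
75 D [ 480.2 -444.3   26. ] [0.08 0.07] [67.3 37.5 19.  70.1 20.9 37.6] [289.7  81.2] [174.5 135.1]
75 A [ 419.3 -378.    19.8] [0.28 0.31] [ 5.7 37.6 20.5  6.6 18.7 35.6] [349.2 152.5] [243.9  66.5]
```

```bash
cat > bases.py <<'E'
from h import *
import pickle
from scipy.optimize import least_squares
def contour(d,uv,thr=85):
    g=cv2.GaussianBlur(cv2.cvtColor(d["image"],cv2.COLOR_RGB2GRAY),(3,3),0)
    m=cv2.morphologyEx((g<thr).astype(np.uint8)*255,cv2.MORPH_OPEN,np.ones((3,3)))
    cs,_=cv2.findContours(m,cv2.RETR_EXTERNAL,cv2.CHAIN_APPROX_NONE)
    c=[c for c in cs if cv2.pointPolygonTest(c,uv,False)>0]
    return max(c,key=cv2.contourArea)[:,0,:].astype(float) if c else None
def base(d,uv,Rr,z=17,thr=85):
    c=contour(d,uv,thr); P=np.array([plane(d,q,z)[:2] for q in c])
    o=ray(d,uv)[0][:2]; cen=plane(d,uv,z)[:2]
    for _ in range(5):
        r=np.hypot(*(P-cen).T); far=((P-cen)@((cen-o)/np.linalg.norm(cen-o)))>-5
        ok=(r<Rr+4)&(r>Rr-6)&far
        cen=least_squares(lambda c:np.hypot(*(P[ok]-c).T)-Rr,cen,loss="soft_l1").x
    rms=np.std(np.hypot(*(P[ok]-cen).T)-Rr)
    r=np.hypot(*(P-cen).T); tab=P[(r>Rr+8)]
    tip=tab[np.hypot(*(tab-cen).T)>Rr+35].mean(0)-cen
    # symmetrical: fit line via per-radius mid using minAreaRect
    (rc,_,_)=cv2.minAreaRect(tab.astype(np.float32)); v=np.array(rc)-cen
    return cen,rms,np.degrees(np.arctan2(v[1],v[0]))%360,np.degrees(np.arctan2(tip[1],tip[0]))%360,r.max()-Rr
if __name__=="__main__":
    V=pickle.load(open("V.pkl","rb"))
    L=[("69","b1",(125,190),70),("645","b1",(345,160),50),("645","b2",(170,160),50),("66","b2",(345,165),60),("66","b3",(172,185),60),("35","b3",(338,150),40)]
    for n,v,uv,Rr in L:
        for thr in (70,85): 
            r=base(V[v],uv,Rr,17,thr); print(n,v,thr,r[0].round(1),*np.round(r[1:],2))
E
python3 bases.py
```

```text
69 b1 70 [ 615.1 -179.1] 1.57 183.31 nan 31.24
69 b1 85 [ 615.4 -179.7] 1.26 182.98 182.58 41.31
645 b1 70 [581.5   3.5] 0.79 165.78 166.0 42.35
645 b1 85 [581.8   3.7] 0.61 165.76 165.76 42.91bases.py:19: RuntimeWarning: Mean of empty slice.
  tip=tab[np.hypot(*(tab-cen).T)>Rr+35].mean(0)-cen
  ret = um.true_divide(
Traceback (most recent call last):
  File "bases.py", line 28, in <module>
    r=base(V[v],uv,Rr,17,thr); print(n,v,thr,r[0].round(1),*np.round(r[1:],2))
  File "bases.py", line 11, in base
    c=contour(d,uv,thr); P=np.array([plane(d,q,z)[:2] for q in c])
                                                               ^
TypeError: 'NoneType' object is not iterable
```

```bash
sed -i 's/(70,85)/(85,100)/' bases.py; python3 - <<'E'
import pickle,cv2,numpy as np
V=pickle.load(open("V.pkl","rb"))
g=cv2.cvtColor(V["b2"]["image"],cv2.COLOR_RGB2GRAY)
print(g[160,100:230:3]); print(g[60:240:4,170])
E
python3 bases.py 2>&1 | grep -v Warn
```

```text
[161 161 161 162 161 163 164 131  41  44  73  76  74  71 100 123 141 150
 145 121 122 119 129 152 155 154 151 158 154 154 157 153 131  72  71  68
  72  50  41 128 158 163 162 160]
[162 159 163 161 161 160 164 166 161 160 159 129  48  42  52  48  48  47
  43  46  76 153 156 154 156 155 152  89  88  87  84  68  39  36  35  34
  38 159 161 160 163 163 163 162 163]
69 b1 85 [ 615.4 -179.7] 1.26 182.98 182.58 41.31
69 b1 100 [ 616.1 -180. ] 0.66 182.53 182.88 42.82
645 b1 85 [581.8   3.7] 0.61 165.76 165.76 42.91
645 b1 100 [582.2   4.3] 0.5 166.0 166.43 43.39
645 b2 85 [581.7   6.7] 1.33 167.27 167.33 41.86
645 b2 100 [582.3   6.1] 0.74 166.56 166.72 43.23
66 b2 85 [588.9 191.3] 0.97 195.66 195.73 42.09
66 b2 100 [589.6 191.6] 0.45 195.7 195.79 43.14
66 b3 85 [589.  193.7] 0.79 196.4 196.67 42.82
66 b3 100 [589.5 193.2] 0.5 196.37 196.04 43.46
35 b3 85 [548. 367.] 0.55 190.95 190.63 43.12
35 b3 100 [548.2 367.6] 0.39 190.75 191.02 43.72
```

```bash
python3 - <<'E'
import re
s=open("bases.py").read()
s=s.replace('''    m=cv2.morphologyEx''','''    g=cv2.resize(g,None,fx=4,fy=4,interpolation=cv2.INTER_CUBIC); uv=(uv[0]*4.,uv[1]*4.)
    m=cv2.morphologyEx''').replace("np.ones((3,3)))","np.ones((7,7)))").replace("[:,0,:].astype(float) if","[:,0,:].astype(float)/4-0.375 if")
s=s[:s.index("if __name__")]
open("bases.py","w").write(s)
E
cat > v2.py <<'E'
from bases import *
V=pickle.load(open("V.pkl","rb"))
for n,p,y in [("b4",(560,440,240),180),("b0",(580,-240,240),180)]:
    goto(p,np.radians(y)); V[n]=snap("wrist","v_"+n); print(n,arm.current_clock())
pickle.dump(V,open("V.pkl","wb"))
E
python3 v2.py
cat > b2.py <<'E'
from bases import *
V=pickle.load(open("V.pkl","rb"))
A={"69":((616,-180),70,"b0","b1"),"645":((582,5),50,"b1","b2"),"66":((589.5,192.5),60,"b2","b3"),"35":((548,367.6),40,"b3","b4")}
for n,(xy,Rr,*vs) in A.items():
    for z in (17,):
        for v in vs:
            for thr in (100,):
                try: r=base(V[v],tuple(proj(V[v],(*xy,17))),Rr,z,thr); print(n,v,thr,z,r[0].round(1),*np.round(r[1:],2))
                except Exception as e: print(n,v,repr(e))
    # height: disc top picture/rim centre triangulated across the views (all-contour circle centre)
    obs=[]
    for v in vs:
        c=contour(V[v],tuple(proj(V[v],(*xy,17))),100); P=np.array([plane(V[v],q,17)[:2] for q in c]); k=np.hypot(*(P-np.array(xy)).T)<Rr+3
        (ex,_,_)=cv2.fitEllipse(c[k].astype(np.float32)); obs.append((V[v],np.array(ex)))
    print("   tri centre",tri(obs)[0].round(1),np.round(tri(obs)[1],2))
E
python3 b2.py
```

```text
b4 6.85
b0 9.3167
69 b0 100 17 [ 616.5 -181.4] 0.27 182.33 182.42 43.38
69 b1 100 17 [ 616.5 -180.3] 0.43 182.37 182.44 43.26
   tri centre [ 613.1 -181.    16.2] [0.03 0.03]
645 b1 100 17 [582.5   4.6] 0.3 166.64 166.54 43.9
645 b2 100 17 [582.6   5.8] 0.35 166.14 166.56 43.58
   tri centre [580.8   5.2  15.8] [0.05 0.05]
66 b2 100 17 [589.8 192. ] 0.27 196.09 195.94 43.75
66 b3 100 17 [589.9 193. ] 0.33 195.69 195.74 44.03
   tri centre [587.3 192.4  15.9] [0.02 0.02]
35 b3 100 17 [548.7 367.9] 0.2 191.77 191.2 44.71
35 b4 100 17 [547.3 369.8] 1.48 192.75 192.19 42.64
   tri centre [547.  368.2  15.2] [0.26 0.26]
```

```bash
cat > pick.py <<'E'
from h import *
S={"35":((567.5,-342.1),26.3,27,62,(548.4,368.3),191.5),
"645":((478.3,-305.0),117.2,22,72,(582.5,5.2),166.5),
"66":((480.2,-444.5),247.7,17,82,(589.8,192.5),195.9),
"69":((419.2,-378.0),186.1,12,92,(616.5,-180.9),182.4)}
def wrap(a): return (a+180)%360-180
def st(m): print(m,np.round(arm.current_clock(),2),np.round(arm.current_ee_pos(),1),"w",np.round(arm.current_gripper_width(),1),"F",np.round(arm.current_contact_force(),1))
def yaws(n,flip):
    g,a,u,L,b,t=S[n]; return np.radians(wrap(a+flip)),np.radians(wrap(t+flip))
def pick(n,flip,dh=16.5):
    g,a,u,L,b,t=S[n]; y,_=yaws(n,flip)
    goto((*g,u+90),y); goto((*g,u+dh),y,lin=80,threshold=15); st("down")
    arm.gripper_close(60); st("closed")
def lift(n,flip):
    g,a,u,L,b,t=S[n]; y,_=yaws(n,flip)
    p=np.array(arm.current_ee_pos()); arm.move_linear(p+[0,0,15],velocity=40); st("lift15"); arm.move_linear(p+[0,0,100],velocity=150); st("lifted")
def place(n,flip,off=(0,0)):
    g,a,u,L,b,t=S[n]; _,y=yaws(n,flip); c=np.radians(t)
    tgt=np.array([b[0]+off[0]+L*np.cos(c),b[1]+off[1]+L*np.sin(c)])
    return tgt,y
E
python3 - <<'E'
from pick import *
for n in S:
  for f in (0,180):
    y,yd=yaws(n,f);tgt,_=place(n,f)
    q=arm.inverse_kinematics(np.array([*S[n][0],60.]),rot(y)); q2=arm.inverse_kinematics(np.array([*tgt,60.]),rot(yd))
    print(n,f,*[None if k is None else np.round(k[[0,5]] if hasattr(k,'shape') else [k[0],k[5]],2) for k in (q,q2)])
E
python3 - <<'E'
from pick import *
pick("35",180); snap("wrist","g35")
E
```

```text
35 0 [-0.3   2.33] [ 0.9  -2.27]
35 180 [-0.3  -0.81] [0.9  0.87]
645 0 [-0.28 -2.38] [ 0.36 -2.17]
645 180 [-0.28  0.76] [0.36 0.98]
66 0 [-0.5   0.11] [ 0.62 -1.92]
66 180 [-0.5  -3.03] [0.62 1.23]
69 0 [-0.45 -1.02] [-0.05 -1.48]
69 180 [-0.45  2.12] [-0.05  1.66]
down 11.07 [ 568.  -342.4   44.1] w 85.4 F [ 0.1  0.3 -0.4]
closed 11.68 [ 567.6 -342.2   43.9] w 18.3 F [0.1 1.2 3.1]
```

View pics/g35.png

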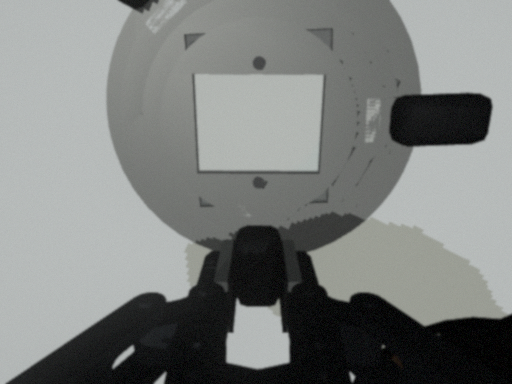

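```bash
python3 - <<'E'
from pick import *
lift("35",180); snap("wrist","l35")
E
```

```text
lift15 12.27 [ 567.6 -342.1   59.1] w 18.1 F [ 0.1  0.  -0.9]
lifted 12.98 [ 566.9 -341.7  142.8] w 18.1 F [-0.7  0.1 -1.2]
```

View pics/l35.png

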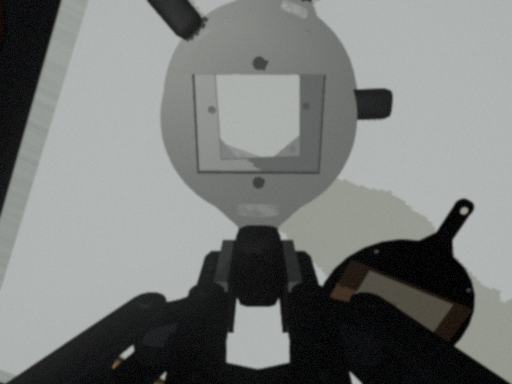

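```bash
cat >> pick.py <<'E'
def inhand(n,d,tcp,trot,top_below=11.9,corn=None):
    P=np.array([plane(d,c,tcp[2]-top_below) for c in corn]); Rt=R.from_rotvec(trot)
    Q=Rt.inv().apply(P-tcp); c=Q.mean(0); print("corners tool x,z",Q[:,[0,2]].round(1).tolist(),"centre",c.round(1)); return c
E
python3 - <<'E'
from pick import *
d=snap("wrist")
g=cv2.cvtColor(d["image"],cv2.COLOR_RGB2GRAY)
print(proj(d,np.array(arm.current_ee_pos())).round(1))
inhand("35",d,np.array(arm.current_ee_pos()),arm.current_tcp_rot(),11.9,[(193,73),(325,73),(321,172),(199,172)])
E
```

```text
[258.6 273.4]
corners tool x,z [[-25.7, 81.9], [25.9, 81.9], [26.6, 41.9], [-25.4, 42.0]] centre [ 0.4 12.  61.9]
```

```bash
cat >> pick.py <<'E'
def lower(n,flip,hz,off=(0,0)):
    tgt,y=place(n,flip,off)
    goto((*tgt,hz+80),y); st("above"); goto((*tgt,hz+6),y,lin=120); st("near")
    f=goto((*tgt,hz-1.0),y,lin=15,threshold=3); st("touch %s"%f)
def release(n,flip):
    p=np.array(arm.current_ee_pos()); arm.open(); st("open"); arm.move_linear(p+[0,0,100],velocity=150); st("up")
E
python3 - <<'E'
from pick import *
lower("35",180,33.9); snap("wrist","p35")
E
```

```text
above 15.58 [488.1 355.4 113.9] w 18.3 F [ 0.3  0.7 -1.1]
near 16.34 [488.2 356.3  40.4] w 18.3 F [-0.2  0.4 -0.3]
touch True 16.79 [487.7 356.1  33.9] w 18.3 F [-0.5 -0.1  4.6]
```

View pics/p35.png

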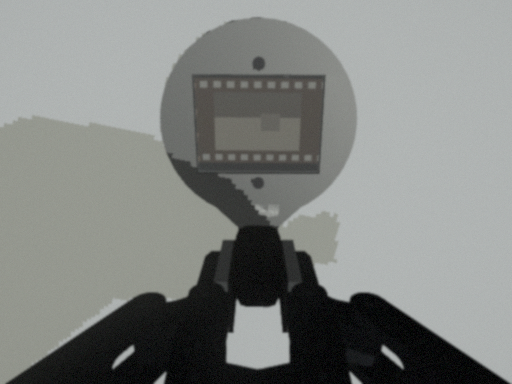

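```bash
python3 - <<'E'
from pick import *
release("35",180); snap("wrist","q35")
pick("645",180,17); snap("wrist","g645"); lift("645",180); snap("wrist","l645")
E
python3 - <<'E'
import cv2,numpy as np
a=[cv2.imread(f"pics/{n}.png") for n in ["q35","g645","l645"]]
cv2.imwrite("pics/m2.png",cv2.resize(np.vstack([np.hstack(a[:2]),np.hstack([a[2],a[2]*0])]),(800,600)))
E
```

```text
open 17.5 [487.1 355.4  32.8] w 85.6 F [-0.2  0.8 -0.4]
up 18.32 [487.1 355.6 133. ] w 85.4 F [-0.9 -0.5  0.2]
down 21.8 [ 478.7 -305.2   39.5] w 85.1 F [-0.1 -0.1 -0. ]
closed 22.42 [ 478.4 -305.1   39.4] w 18.7 F [-1.2 -0.2  2.7]
lift15 23.0 [ 478.4 -305.1   54.5] w 18.4 F [-0.8 -0.  -1.1]
lifted 23.72 [ 477.6 -304.7  138.4] w 18.6 F [-0.2  0.5 -1.3]
```

View pics/m2.png

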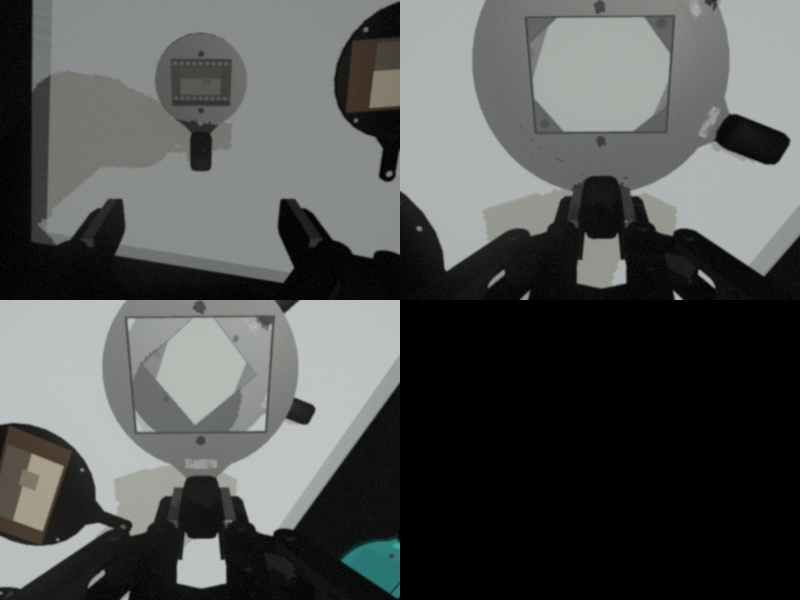

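```bash
python3 - <<'E'
from pick import *
d=snap("wrist")
inhand("645",d,np.array(arm.current_ee_pos()),arm.current_tcp_rot(),12.4,[(160,21.5),(351,21.5),(342,169),(171.5,169)])
lower("645",180,34.4); snap("wrist","p645")
E
```

```text
corners tool x,z [[-36.2, 100.4], [35.3, 100.4], [36.3, 43.5], [-36.4, 43.5]] centre [-0.3 12.2 72. ]
above 25.07 [512.6  21.4 114.3] w 18.3 F [-0.2 -0.1 -1.2]
near 25.83 [513.1  21.8  40.9] w 18.7 F [-0.4  0.9 -0.3]
touch True 26.28 [512.7  22.1  34.4] w 18.3 F [-0.2 -0.2  4.6]
```

View pics/p645.png

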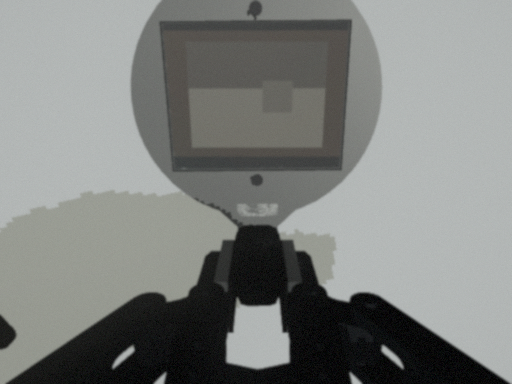

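```bash
python3 - <<'E'
from pick import *
release("645",180); snap("wrist","q645")
pick("66",0,17); lift("66",0); snap("wrist","l66"); snap("scene","l66s")
E
python3 - <<'E'
import cv2,numpy as np
a=[cv2.imread(f"pics/{n}.png") for n in ["q645","l66","l66s"]]
cv2.imwrite("pics/m3.png",cv2.resize(np.vstack([np.hstack(a[:2]),np.hstack([a[2],a[2]*0])]),(800,600)))
E
```

```text
open 26.99 [511.7  21.8  33.5] w 85.9 F [-0.4 -0.5 -0.7]
up 27.82 [511.9  22.  133.6] w 85.7 F [-0.2 -0.2 -0.5]
down 30.63 [ 480.6 -444.8   34.6] w 85.4 F [-0.2  0.3  0.4]
closed 31.25 [ 480.4 -444.6   34.4] w 18.5 F [-0.5  0.7  2.3]
lift15 31.78 [ 480.3 -444.6   49.6] w 18.2 F [ 0.6 -0.2 -1.5]
lifted 32.5 [ 479.7 -444.1  133.4] w 18.4 F [-0.1  0.6 -2.1]
```

View pics/m3.png

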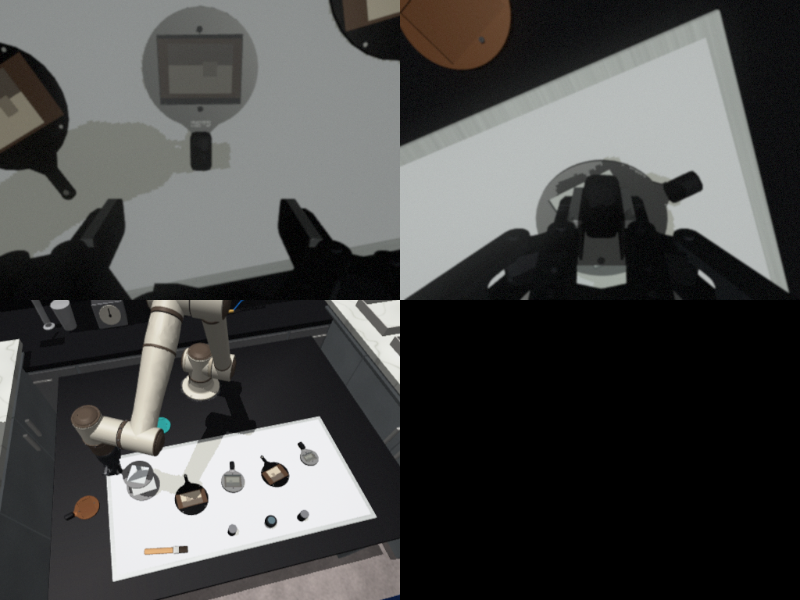

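```bash
python3 - <<'E'
from pick import *
lower("66",0,34.4); snap("scene","p66s"); snap("wrist","p66")
E
python3 - <<'E'
import cv2,numpy as np
a=cv2.imread("pics/p66s.png"); b=cv2.imread("pics/p66.png")
c=cv2.resize(a[150:270,270:430],(512,384),interpolation=cv2.INTER_CUBIC)
cv2.imwrite("pics/m4.png",cv2.resize(np.hstack([c,b]),(800,300)))
E
```

```text
above 34.8 [511.1 169.6 114.4] w 18.2 F [-0.  -0.6 -1.2]
near 35.57 [511.6 170.2  40.9] w 18.8 F [ 0.2  0.4 -1.4]
touch True 36.02 [511.1 170.1  34.4] w 18.6 F [-1.5  0.3  4.3]
```

View pics/m4.png

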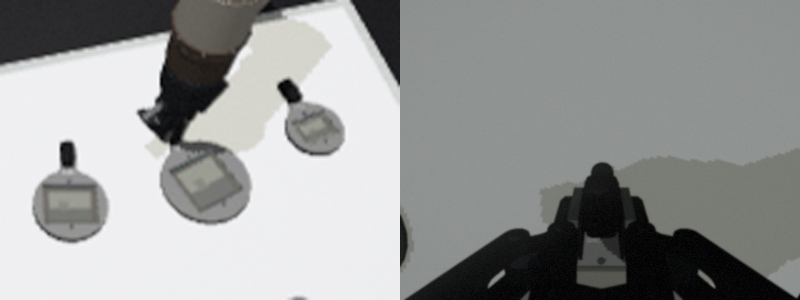

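```bash
python3 - <<'E'
from pick import *
release("66",0)
pick("69",180,17); lift("69",180); snap("wrist","l69")
E
```

```text
open 36.78 [510.1 169.5  33.2] w 85.7 F [ 0.2  0.4 -0.1]
up 37.6 [510.4 169.8 133.6] w 85.2 F [-0.1 -0.3 -0.1]
down 42.03 [ 419.6 -378.2   29.5] w 85.4 F [-0.1 -0.4 -0.3]
closed 42.65 [ 419.4 -378.1   29.4] w 18.3 F [-0.6  0.7  3.5]
lift15 43.18 [ 419.3 -378.1   44.5] w 18.2 F [-0.2 -0.4 -1.6]
lifted 43.9 [ 418.7 -377.6  128.5] w 18.6 F [ 0.3  0.5 -2.1]
```

View pics/l69.png

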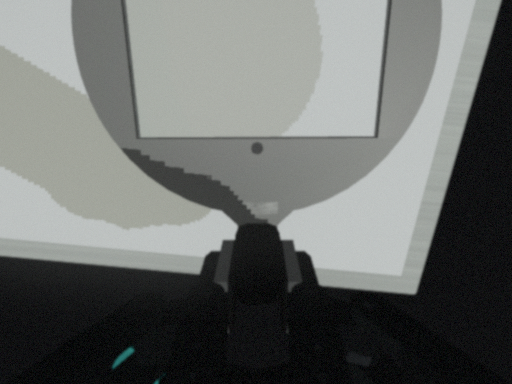

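```bash
python3 - <<'E'
from pick import *
d=snap("wrist")
inhand("69",d,np.array(arm.current_ee_pos()),arm.current_tcp_rot(),12.4,[(136,137.5),(377,137.5)])
lower("69",180,34.4); snap("wrist","p69")
E
```

```text
corners tool x,z [[-49.7, 56.4], [50.1, 56.4]] centre [ 0.2 12.3 56.4]
above 44.88 [ 524.1 -185.2  114. ] w 18.3 F [ 0.2  0.1 -1.9]
near 45.65 [ 525.1 -185.3   41. ] w 18.7 F [-0.  -0.9 -1.6]
touch True 46.1 [ 524.8 -184.7   34.4] w 18.3 F [-0.7  0.9  4.3]
```

View pics/p69.png

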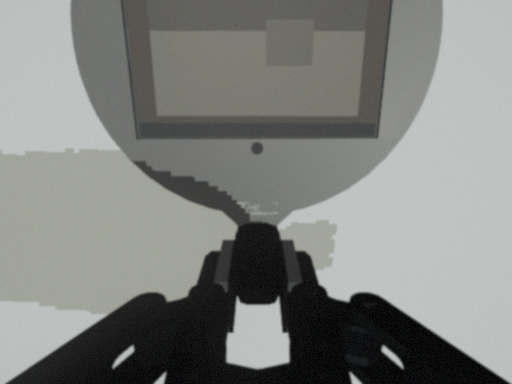

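```bash
python3 - <<'E'
from pick import *
import pickle
release("69",180)
V={}
for n,p,y in [("f1",(580,-90,240),180),("f2",(580,100,240),180),("f3",(560,285,240),180)]:
    goto(p,np.radians(y)); V[n]=snap("wrist",n)
pickle.dump(V,open("F.pkl","wb")); snap("scene","fs"); snap("top","ft"); print(arm.current_clock())
a=[cv2.imread(f"pics/{n}.png") for n in ["f1","f2","f3","fs"]]
cv2.imwrite("pics/m5.png",cv2.resize(np.vstack([np.hstack(a[:2]),np.hstack(a[2:])]),(800,600)))
E
```

```text
open 46.81 [ 523.5 -184.6   33.2] w 85.1 F [0.1 0.1 0.3]
up 47.63 [ 524.  -184.5  133.5] w 85.7 F [ 0.2 -0.1 -0.9]
52.25
```

View pics/m5.png

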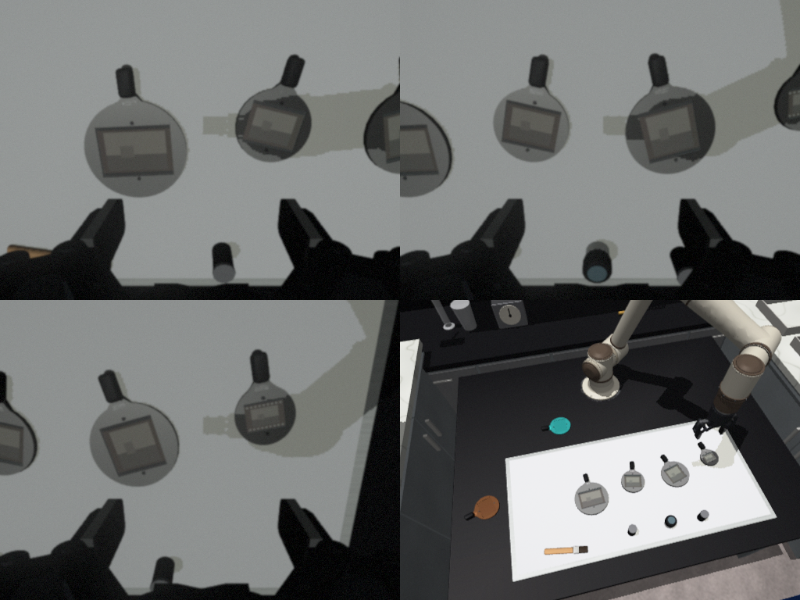

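```bash
python3 - <<'E'
import cv2,numpy as np
def c(n,x,y,s=160):
    a=cv2.imread(f"pics/{n}.png");x0=max(0,min(512-s,x-s//2));y0=max(0,min(384-s,y-s//2))
    return cv2.convertScaleAbs(cv2.resize(a[y0:y0+s,x0:x0+s],(300,300),interpolation=cv2.INTER_CUBIC),alpha=1.5,beta=-20)
o=np.vstack([np.hstack([c("f1",175,170,200),c("f1",345,150)]),np.hstack([c("f2",345,160),c("f3",338,145)])])
cv2.imwrite("pics/m6.png",o)
E
```

```text
(no output)
```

View pics/m6.png

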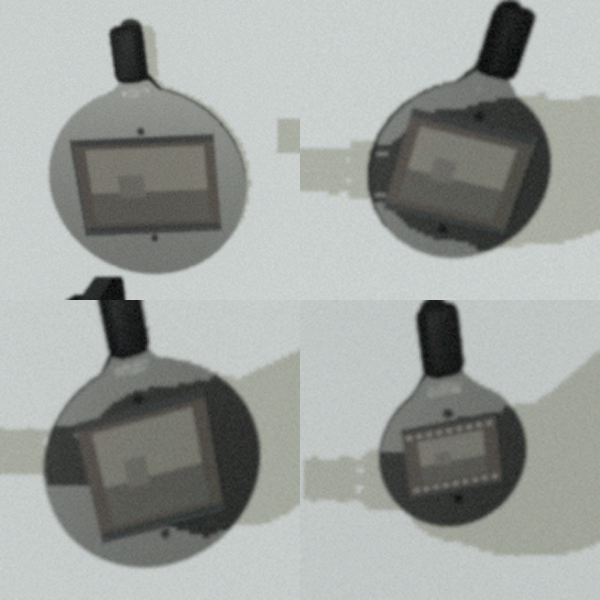

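```bash
python3 - <<'E'
from bases import *
V=pickle.load(open("F.pkl","rb"))
A={"69":((616.5,-180.9),70,182.4,("f1",)),"645":((582.5,5.2),50,166.5,("f1","f2")),"66":((589.8,192.5),60,195.9,("f2","f3")),"35":((548.4,368.3),40,191.5,("f3",))}
for n,(xy,Rr,t,vs) in A.items():
    for v in vs:
        d=V[v]; uv=tuple(proj(d,(*xy,22))); o=ray(d,uv)[0][:2]
        for thr in (118,128):
          try:
            r=base(d,uv,Rr,22,thr)
            # grip blob
            c=np.radians(t); gu=tuple(proj(d,(xy[0]+(Rr+22)*np.cos(c),xy[1]+(Rr+22)*np.sin(c),26)))
            gc=contour(d,gu,60); m=gc.mean(0); G=plane(d,m,27)[:2]; v2=G-r[0]
            print(n,v,thr,"cover",r[0].round(1),"rms",round(r[1],2),"off from base",(r[0]-xy).round(1),"grip dir",round(np.degrees(np.arctan2(v2[1],v2[0]))%360,1),"tab",t)
          except Exception as e: print(n,v,thr,repr(e)[:60])
E
```

```text
69 f1 118 cover [ 616.3 -180.4] rms 0.33 off from base [-0.2  0.5] grip dir 182.5 tab 182.4
69 f1 128 cover [ 616.9 -180.9] rms 0.13 off from base [ 0.4 -0. ] grip dir 182.1 tab 182.4
645 f1 118 cover [582.    6.8] rms 0.34 off from base [-0.5  1.6] grip dir 168.4 tab 166.5
645 f1 128 cover [582.4   8.3] rms 1.28 off from base [-0.1  3.1] grip dir 169.6 tab 166.5
645 f2 118 cover [581.7   6.2] rms 0.37 off from base [-0.8  1. ] grip dir 167.0 tab 166.5
645 f2 128 cover [582.3   5.4] rms 0.11 off from base [-0.2  0.2] grip dir 166.6 tab 166.5
66 f2 118 cover [589.5 192.6] rms 0.44 off from base [-0.3  0.1] grip dir 196.6 tab 195.9
66 f2 128 cover [590.2 191.7] rms 0.68 off from base [ 0.4 -0.8] grip dir 195.9 tab 195.9
66 f3 118 cover [589.7 191.7] rms 0.23 off from base [-0.1 -0.8] grip dir 194.9 tab 195.9
66 f3 128 cover [590.4 191.1] rms 0.15 off from base [ 0.6 -1.4] grip dir 194.3 tab 195.9
35 f3 118 cover [549.2 369.1] rms 0.46 off from base [0.8 0.8] grip dir 192.7 tab 191.5
35 f3 128 cover [557.8 379.2] rms 1.05 off from base [ 9.4 10.9] grip dir 198.8 tab 191.5
```

```bash
python3 - <<'E'
from pick import *
a=cv2.imread("pics/a_scene.png");b=cv2.imread("pics/fs.png")
d=cv2.absdiff(a,b).max(2); print("far-edge diff px>40:",[(int((d[y0:y1,x0:x1]>40).sum())) for x0,y0,x1,y1 in [(285,283,310,305),(335,270,360,295),(378,265,400,288),(180,310,245,330)]])
arm.finish_job(); print(arm.current_clock())
E
```

```text
far-edge diff px>40: [0, 0, 0, 0]
the job is handed in; nothing more can be done
the job is handed in; nothing more can be done
```

All four carriers are closed and the job is handed in. I took the stack apart from the top down (35, 645, 66, 69). Each upper plate was lowered until first touch, at about 4.5 N, and then released. The last clock reading before the final image check was 52 s, against the 115 s limit.

- **Fit on the lower plates:** final wrist views put the cover centres within about 1.5 mm of the lower-plate centres and the grips within about 2° of the tabs. Those lower-plate positions were measured before placing, since the covers now hide them.
- **Windows:** the pictures show the negatives through all four windows.
- **Disagreeing fits:** several fits with an arm shadow across the outline came out worse. The clearest were one for the 645 plate (about 3 mm off, against 0.2 mm in its cleaner view) and one for the 35 plate (about 14 mm off). I rejected both because their circle fits were poor. With those out, the 35 plate rests on a single usable fit, about 1.1 mm and 1.2° off.
- **Surroundings:** the image patches around the loupe, film cans and brush showed no change between the first and last scene views. I left the brown and turquoise look-alikes alone.

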